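# Clip the work light onto the bracket's D-ring

## Robot

A 6-joint arm with a two-finger parallel gripper is mounted at the origin on the work surface. World frame = base frame: x ahead of the robot, y to its left, z up, the work surface at z = 0. Lengths are in m, angles in rad, forces in N, time in s.
With the tool pointing down it reaches from about 0.35 to 0.875 m from the base axis. Payload 4.2 kg.
Tool frame: the origin (TCP) lies midway between the tips of the shut fingers; the grasp point (between the pads) lies 19 mm behind it (grasp_offset is the distance from the TCP to the grasp point, in m); z points along the fingers, x is the direction in which the jaws open and shut, and the axes are right-handed (so a half turn about z gives the same grasp; the last joint's range is limited). The gripper opens to 85 mm and grips with 20 to 120 N. Pads are 22 mm wide; open, the fingers measure 114 mm over their backs; the gripper's body (76 mm by 85 mm) begins 54 mm behind the grasp point. The pads swing forward as they close: fully open they stand 13 mm farther back than shut.
Start: joints at [-0.997, 0.385, 0.008, 0, -1.194, -0.259], TCP at [0.194, -0.594, 0.231] pointing down, gripper open.
Joint ranges: [-3.14, 3.14], [-1.21, 2.06], [-1.07, 1.41], [-3.16, 2.05], [-2.99, -0.16], [-3.1, 3.1]. Speed limits (rad/s): [2.79, 2.79, 3.14, 3.14, 3.14, 3.14].

## Interface

Orientations are given as [roll, pitch, yaw] about the fixed x, y, z axes, in that order (R = Rz(yaw) Ry(pitch) Rx(roll)).
In Python, from workcell import * gives the robot as it stands.
- The arm moves only by the tool move_arm, never from a script. Its arguments are lists of equal length, an entry for each row: "angular": the turn, a rotation vector about the tool's x, y, z in units of 6 degrees (1.0 is 6 degrees), a list of three; "offset": the shift along the tool's x, y, z in mm, a list of three; "fingers": the finger opening in mm, from 0 to 85.4. In form: {"angular": [[ax, ay, az], ...], "offset": [[dx, dy, dz], ...], "fingers": [fingers, ...]}. A call has exactly 8 rows; each row is the pose to reach, as a shift and turn from the pose measured when the call began, along the tool's axes at that moment; what a row does not reach only later rows make up. A row lasts 1/12 s, in which the tool goes at most 41.7 mm and 7.16 degrees, less where a joint would pass 70% of its speed; a pose out of reach is approached as far as the arm can. A call with a gripper value outside its range is refused whole. The fingers move at their own pace and stop on an object; the grip force is fixed at half the most. Time passes only in rows, so rows that repeat a pose let the fingers close, or fill a call up. It gives the time, the measured TCP pose, the force and the opening at its end, in the units of the state.
- get_obs(): the state, without advancing time (a new reading comes with each control period).
- get_image(name): name is "scene" or "side" or "wrist"; returns a dict with "color" (420x560x3 uint8, red, green, blue), "vfov" (degrees; the focal length in pixels is half the picture's height over the tangent of half this angle, whatever the lens; pixels are square), "cx", "cy" (the principal point, pixels), "cam_to_world" (4x4, takes a point from camera to world coordinates); the wrist camera has in their place "T_tool_cam" (4x4, takes a point from camera to tool coordinates, whose origin is the TCP and whose axes are the tool frame's). Camera axes: x right, y down, z forward; pixel columns grow to the right and rows downward; lengths in m; the calibration is good to about 2 mm. A picture is of the moment at which its call begins: read the wrist's pose just before it. There is no depth.
- finish_job(): hands the job in, once; it reports no verdict.
Trained networks look in a picture, given as the dict that the camera call returned (one of the last four; its "shot" number tells which), for a name from the list of things; names that differ only in an ending like _2 or _b are one class to them, and where a whole thing is asked for, a point or a joint stands for the part that bears it (a point fixed in the world has none). Each returns a list of dicts, best first, with "confidence" (0 to 1); they miss things now and then, are a little off and sometimes report something else, mostly with a low value. They report only what shows in the picture. A call takes as long as a camera call.
- silhouettes(picture, label): "region" (420x560 bool, what is visible of it) and "uv" ([column, row] in pixels, amid what is visible of it).
The state is a dict: "time": time; "qpos": joint angles; "dq": joint speeds; "tau": joint torques, N m; "eef_pos": TCP position; "tcp_rot": TCP orientation; "ft_force": force on the tool from outside, world axes, zero at the start; "wrist_torque": the same for the moment, N m; "gripper_width": finger opening in m.
Only numpy, scipy, OpenCV 4.12 (cv2) and the standard library are available. Lean on these libraries where they do the work, as an engineer would, in place of code of your own. Each camera call takes 0.05 s, during which the arm holds its last target. There are 200 camera calls.

## Task

Pick up the small work light that stands on the bench and clip its snap hook onto the horizontal D-ring of the bracket: push the sprung gate against the ring's straight front bar until the bar is inside the hook and the gate has snapped shut behind it. Be gentle with the ring, its spring mount gives way as you push and is delicate. Leave the light hanging still from the ring over the red board, let go of it, and do not knock over or shove the other things on the bench.

Things in the scene. Friction and masses are not known exactly. Their poses are not given: they have to be found in the camera images.
- light: the work light, 167 mm tall, about 0.25 kg, standing on its lens: black head 48 mm in diameter to z = 22 mm, black neck 34 mm to z = 50 mm, then a steel snap hook and a grip tab. Origin at the centre of its underside, z up, x towards the gate side of the hook; the hook lies in the light's xz plane
- tab (a point): the middle of the flat steel grip tab above the crown, 147 mm above the light's underside; the tab is 28 mm along the light's x, 10 mm thick along its y, from z = 120 to 167 mm
- throat (a point): inside the top of the hook, x = 0, z = 105 mm of the light: where the ring's bar must end up. Hook of 10 mm round bar: sill at z = 58 mm, closed spine at -x (inner face x = -10 mm), arched crown (inner peak z = 113 mm at x = 0), nose coming down at x = 10 to 20 mm, its end at z = 94 mm; the mouth between sill and nose is shut by the gate
- gate (a joint): the gate's angle: 0 shut, stop at 0.85 rad; sprung shut. A bar pressed 20 mm above the hinge begins to open it at 4 N and clears the nose (0.67 rad) at 4 to 7 N of level push, the light then being drawn down by 3 to 8 N; after that the bar must rise in the hook (the light sink 15 to 20 mm) past the gate's free end for the gate to snap shut beneath it
- eye: the steel D-ring of 8 mm round bar, level, 170 mm above the bench; origin at the middle of its straight front bar along y (44 mm clear); x points from the bar through the ring (38 mm) to the post. Damped spring mount: gives 1 mm along +x for every 0.25 N, hard stop at 35 mm, returns when let go; rigid downwards. Over 30 N damages it, so set the light down on it, do not drop it
- bracket: the fixed bracket: black base plate 200 by 110 mm carrying a red circuit board below the ring (parts to 21 mm above the bench), post 115 mm behind the ring's bar, 186 mm high, grey sleeve from 80 mm behind the bar. Origin on the bench below the resting ring's bar, x from the bar to the post, z up
- tin: round brass-coloured tin, 72 mm in diameter, 42 mm high, origin at its underside; not to be disturbed
- spool: grey solder spool standing on its flange, 60 mm in diameter, 50 mm high, origin at its underside; not to be disturbed
- tray: white parts tray 160 by 110 by 50 mm, origin at its underside; not to be disturbed
- cutters: cutters with yellow handles lying flat, about 140 mm long, 16 mm high; not to be disturbed, origin on the bench near the joint
- magnifier: hand magnifier lying flat, lens 90 mm across, 14 mm high, handle 90 mm; not to be disturbed, origin below the lens centre
- gate_hinge (a point): the gate's hinge, x = 13 mm, z = 63 mm of the light. The gate is a steel finger 6 mm thick standing up from it, its free end at z = 92 mm just below the nose; it opens only inwards (free end towards the spine at -x). Press the bar on it about 20 mm above the hinge
- board: red circuit board 120 by 35 by 6 mm lying flat, origin at its underside; not to be disturbed
- foam: white slab 200 by 60 by 15 mm lying flat, origin at its underside; not to be disturbed

How it is judged:
By the outcome, as a careful person would: the job done as asked, in the order asked, and still so for the second after the job is handed in, with the robot touching nothing.
It also fails if it takes over 59 s, if anything falls off the work surface, if the arm or the gripper's body presses on something with over 40 N, if the wrist force passes 120 N, or if a joint passes its speed limit or range.

## Working session

There is one attempt and no reset: what is moved stays moved. The work goes in short steps, Python scripts to look and compute and a tool call to move; the robot and the scene stay as the last step left them, time stands still between calls to the robot, and variables do not carry over. Pictures are saved under pics/ and viewed, about 8 in all and at most 12, crops included, and the job is handed in when it is done.

Besides the shell and the picture viewer there is one more tool, called in YAML: its name, and indented under it one key for each argument. move_arm: Moves the arm, as the interface text tells. Its arguments: {"type":"object","properties":{"angular":{"type":"array","items":{"type":"array","items":{"type":"number"}}},"offset":{"type":"array","items":{"type":"array","items":{"type":"number"}}},"fingers":{"type":"array","items":{"type":"number"}}},"required":["angular","offset","fingers"]}

```bash
mkdir -p pics; ls; cat > h.py <<'E'
from workcell import *
import numpy as np, cv2
from scipy.spatial.transform import Rotation as R
def save(p,n,crop=None,scale=1):
    im=cv2.cvtColor(p["color"],cv2.COLOR_RGB2BGR)
    if crop: im=im[crop[1]:crop[3],crop[0]:crop[2]]
    cv2.imwrite(f"pics/{n}.png",cv2.resize(im,None,fx=scale,fy=scale,interpolation=cv2.INTER_CUBIC))
def T_tool(o=None):
    o=o or get_obs(); T=np.eye(4); T[:3,:3]=R.from_euler('xyz',o["tcp_rot"]).as_matrix(); T[:3,3]=o["eef_pos"]; return T
def cam(p,o=None):
    return np.array(p["cam_to_world"]) if "cam_to_world" in p else T_tool(o)@np.array(p["T_tool_cam"])
def f(p): return 210/np.tan(np.radians(p["vfov"])/2)
def ray(p,uv,o=None):
    C=cam(p,o); d=C[:3,:3]@np.array([(uv[0]-p["cx"])/f(p),(uv[1]-p["cy"])/f(p),1]); return C[:3,3],d/np.linalg.norm(d)
def onz(p,uv,z,o=None):
    c,d=ray(p,uv,o); return c+d*(z-c[2])/d[2]
def tri(rs):
    A=sum(np.eye(3)-np.outer(d,d) for c,d in rs); b=sum((np.eye(3)-np.outer(d,d))@c for c,d in rs)
    x=np.linalg.solve(A,b); return x,[np.linalg.norm((np.eye(3)-np.outer(d,d))@(x-c)) for c,d in rs]
def proj(p,X,o=None):
    C=np.linalg.inv(cam(p,o)); q=C[:3,:3]@np.array(X)+C[:3,3]; return np.array([q[0]/q[2]*f(p)+p["cx"],q[1]/q[2]*f(p)+p["cy"]])
E
cat > a.py <<'E'
from h import *
np.set_printoptions(precision=4,suppress=True)
o=get_obs(); print(o)
P={n:get_image(n) for n in("scene","side","wrist")}
for n,p in P.items():
    save(p,n+"0"); C=cam(p,o); print(n,p["vfov"],p["cx"],p["cy"],C[:3,3],C[:3,2])
    for l in("light","eye","bracket","tab","tin","spool","tray","cutters","magnifier","board","foam"):
        for s in silhouettes(p,l)[:2]:
            m=s["region"]; ys,xs=np.where(m); print(n,l,round(s["confidence"],2),np.round(s["uv"]),(xs.min(),ys.min(),xs.max(),ys.max()),onz(p,s["uv"],.02,o))
cv2.imwrite("pics/both0.png",np.hstack([cv2.imread("pics/scene0.png"),cv2.imread("pics/side0.png")])[:, :])
E
python3 a.py
```

```text
pics
{'time': 0.0, 'qpos': array([-0.9974,  0.3856,  0.0066, -0.0005, -1.194 , -0.2586]), 'dq': array([-0.0009,  0.0001,  0.0008, -0.0013, -0.0003, -0.0001]), 'tau': array([ -0.0002, -39.2287,  18.8405,   4.1864,  -0.0046,   0.    ]), 'eef_pos': array([ 0.1934, -0.5937,  0.2302]), 'tcp_rot': array([-3.1415, -0.0022,  1.8855]), 'ft_force': array([-0.6857, -0.101 , -0.2527]), 'wrist_torque': array([ 0.0081,  0.0362, -0.0445]), 'gripper_width': 0.08544420808510331}
scene 48.191733543235074 278.2941184964386 195.89840097663082 [ 1.0013 -0.7924  0.955 ] [-0.3565  0.6676 -0.6536]
scene light 0.96 [240. 238.] (np.int64(232), np.int64(197), np.int64(249), np.int64(251)) [ 0.4878 -0.0452  0.02  ]
scene eye 0.68 [302. 150.] (np.int64(290), np.int64(150), np.int64(319), np.int64(163)) [0.4427 0.4148 0.02  ]
scene bracket 0.65 [313. 198.] (np.int64(271), np.int64(148), np.int64(341), np.int64(213)) [0.586 0.208 0.02 ]
scene tab 0.85 [240. 237.] (np.int64(232), np.int64(198), np.int64(249), np.int64(251)) [ 0.484  -0.0413  0.02  ]
scene tab 0.64 [347. 167.] (np.int64(310), np.int64(158), np.int64
[... 2307 characters left out ...]
75 0.2035 0.02  ]
side magnifier 0.62 [270. 370.] (np.int64(244), np.int64(350), np.int64(330), np.int64(390)) [0.3726 0.3777 0.02  ]
side board 0.81 [250. 216.] (np.int64(237), np.int64(212), np.int64(260), np.int64(233)) [ 0.6968 -0.0554  0.02  ]
side board 0.63 [314. 236.] (np.int64(306), np.int64(191), np.int64(321), np.int64(246)) [ 0.4897 -0.0579  0.02  ]
side foam 0.98 [176. 339.] (np.int64(128), np.int64(313), np.int64(223), np.int64(366)) [0.5792 0.4095 0.02  ]
wrist 69.4372396868475 274.75928718256176 214.51674749637857 [ 0.1292 -0.6155  0.372 ] [ 0.2525  0.0846 -0.9639]
wrist tin 0.5 [435. 408.] (np.int64(430), np.int64(404), np.int64(437), np.int64(419)) [ 0.428  -0.2706  0.02  ]
```

```bash
python3 - <<'E'
import cv2,numpy as np
a=cv2.imread("pics/scene0.png")[120:380,120:400];b=cv2.imread("pics/side0.png")[160:400,120:400]
b=cv2.copyMakeBorder(b,0,20,0,0,cv2.BORDER_CONSTANT)
cv2.imwrite("pics/v1.png",cv2.resize(np.hstack([a,b]),(800,371),interpolation=cv2.INTER_CUBIC))
E
```

```text
(no output)
```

View pics/v1.png

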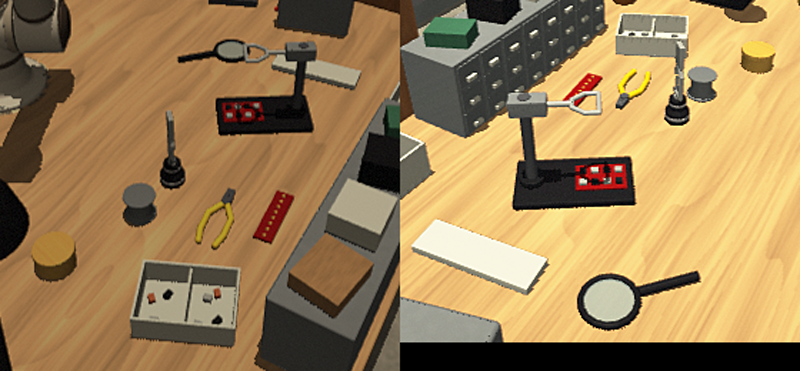

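The scene view (left half) shows the light, about (170,150), with the spool, tin, cutters and board near it. The bracket's ring has its bar facing left, about (247,53). I'll move closer for a wrist view.

move_arm:
  angular:
    - [0,0,0]
    - [0,0,0]
    - [0,0,0]
    - [0,0,0]
    - [0,0,0]
    - [0,0,0]
    - [0,0,0]
    - [0,0,0]
  offset:
    - [390,350,-100]
    - [390,350,-100]
    - [390,350,-100]
    - [390,350,-100]
    - [390,350,-100]
    - [390,350,-100]
    - [390,350,-100]
    - [390,350,-100]
  fingers: [85,85,85,85,85,85,85,85]

```text
time: 2.47
eef_pos: [0.3262, -0.293, 0.2945]
tcp_rot: [3.141, 0.001, 1.885]
ft_force: [1.7, -0.1, 0.1]
gripper_width: 0.085
```

```bash
cat > b.py <<'E'
from h import *
import sys
np.set_printoptions(precision=4,suppress=True)
n=sys.argv[1]; o=get_obs(); print({k:o[k] for k in("time","eef_pos","tcp_rot","ft_force","gripper_width")})
p=get_image("wrist"); save(p,n); np.save(n+".npy",dict(p=p,o=o),allow_pickle=True)
for l in sys.argv[2:]:
    for s in silhouettes(p,l)[:2]:
        m=s["region"]; ys,xs=np.where(m); print(l,round(s["confidence"],2),np.round(s["uv"]),(xs.min(),ys.min(),xs.max(),ys.max()),onz(p,s["uv"],.02,o))
        np.save(f"{n}_{l}.npy",m) if s is silhouettes else None
E
python3 b.py w1 light eye spool
```

```text
{'time': 2.4667, 'eef_pos': array([ 0.3262, -0.293 ,  0.2945]), 'tcp_rot': array([3.1409, 0.0006, 1.8852]), 'ft_force': array([ 1.6989, -0.111 ,  0.1   ]), 'gripper_width': 0.08497106437033673}
light 0.55 [375. 328.] (np.int64(368), np.int64(315), np.int64(443), np.int64(407)) [ 0.4999 -0.0703  0.02  ]
eye 0.55 [208. 342.] (np.int64(175), np.int64(324), np.int64(247), np.int64(364)) [ 0.6082 -0.3157  0.02  ]
spool 0.87 [329. 309.] (np.int64(308), np.int64(283), np.int64(351), np.int64(332)) [ 0.4906 -0.1507  0.02  ]
spool 0.18 [376. 328.] (np.int64(368), np.int64(315), np.int64(443), np.int64(407)) [ 0.5007 -0.068   0.02  ]
```

move_arm:
  angular:
    - [0,0,0]
    - [0,0,0]
    - [0,0,0]
    - [0,0,0]
    - [0,0,0]
    - [0,0,0]
    - [0,0,0]
    - [0,0,0]
  offset:
    - [120,120,-35]
    - [120,120,-35]
    - [120,120,-35]
    - [120,120,-35]
    - [120,120,-35]
    - [120,120,-35]
    - [120,120,-35]
    - [120,120,-35]
  fingers: [85,85,85,85,85,85,85,85]

```text
time: 3.33
eef_pos: [0.4023, -0.1437, 0.3287]
tcp_rot: [-3.141, 0.001, 1.886]
ft_force: [-0.1, 0.3, -1.0]
gripper_width: 0.0853
```

```bash
python3 b.py w2 light tab eye; python3 -c "
import cv2,numpy as np
a=cv2.imread('pics/w1.png');b=cv2.imread('pics/w2.png')
a=a[300:420,330:470];a=cv2.resize(a,(490,420),interpolation=2)
cv2.imwrite('pics/v2.png',cv2.resize(np.hstack([b[:,:],a]),(800,320)))
cv2.imwrite('pics/v2b.png',b)"
```

```text
{'time': 3.3333, 'eef_pos': array([ 0.4023, -0.1437,  0.3287]), 'tcp_rot': array([-3.1409,  0.0005,  1.8864]), 'ft_force': array([-0.1273,  0.3027, -0.9719]), 'gripper_width': 0.08527811256013139}
light 0.68 [318. 261.] (np.int64(296), np.int64(231), np.int64(337), np.int64(302)) [ 0.5077 -0.0362  0.02  ]
tab 0.93 [317. 261.] (np.int64(297), np.int64(231), np.int64(337), np.int64(302)) [ 0.5083 -0.0377  0.02  ]
```

View pics/v2.png

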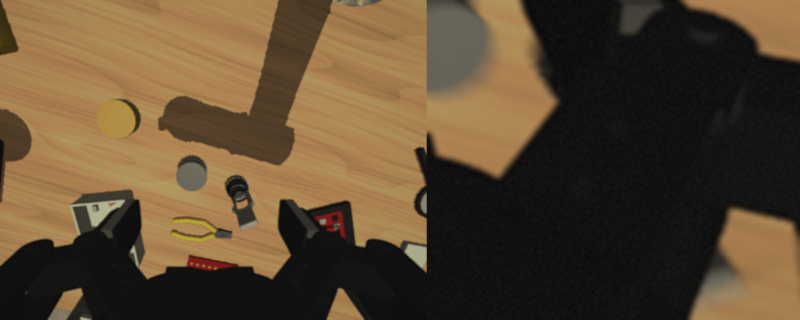

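```bash
python3 -c "
import cv2
b=cv2.imread('pics/w2.png')[225:310,265:365];cv2.imwrite('pics/v3.png',cv2.resize(b,(700,595),interpolation=2))"
```

```text
(no output)
```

View pics/v3.png

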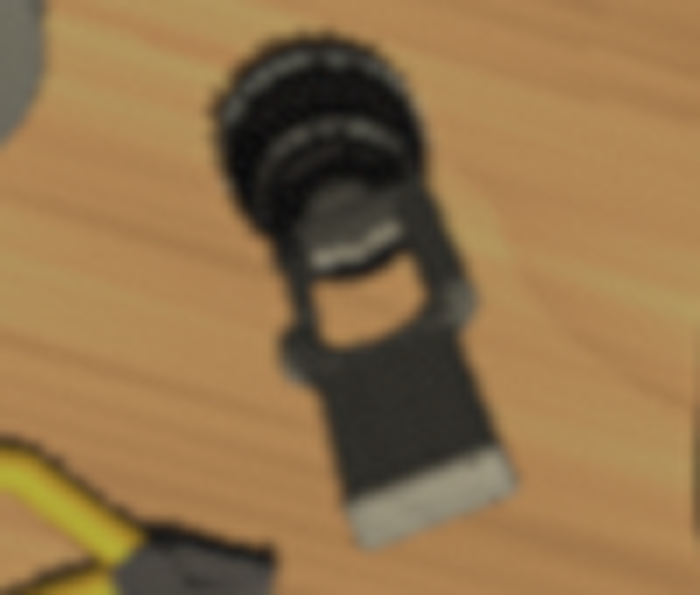

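The wrist view shows the light from above. The tab's top face is at about (327,296) in the original image. The thin gate strip with the nose nub looks to be on the left (light +x is image left), and the thicker spine is on the right.

```bash
python3 - <<'E'
from h import *
np.set_printoptions(precision=4,suppress=True)
d=np.load("w2.npy",allow_pickle=True).item(); p,o=d["p"],d["o"]
w=lambda x,y:(265+x/7,225+y/7)
c=[onz(p,w(*q),.167,o) for q in((345,500),(495,447),(517,487),(370,548))]
ctr=np.mean(c,0); L=(c[0]-c[1]+c[3]-c[2])/2; print("tabtop",ctr,"len",np.linalg.norm(L),"lightx yaw",np.arctan2(L[1],L[0]), "thick",np.linalg.norm((c[0]-c[3]+c[1]-c[2])/2))
yw=np.arctan2(L[1],L[0]); X=np.array([np.cos(yw),np.sin(yw),0])
b=np.array([ctr[0],ctr[1],0])
for n,(x,z) in dict(head=(0,0),gateLow=(13,63),gatetop=(13,90),noseout=(20,95),spinein=(-10,80),spineout=(-20,80)).items():
    q=proj(p,b+X*x/1e3+[0,0,z/1e3],o); print(n,(q-[265,225])*7)
P={n:get_image(n) for n in("scene","side")}
s,t=P["scene"],P["side"]
tops={}
for n,q in P.items():
    m=silhouettes(q,"light")[0]["region"]; ys,xs=np.where(m); tops[n]=(xs[ys<=ys.min()+2].mean(),ys.min()+2); print(n,tops[n],proj(q,ctr),proj(q,b),(xs.min(),ys.min(),xs.max(),ys.max()))
print("tabtop tri",tri([ray(s,tops["scene"]),ray(t,tops["side"])]))
for a,e in(((290.5,151.5),(260.7,225)),((293,163.4),(260,238.4)),((290.5,151.5),(260,238.4)),((293,163.4),(260.7,225))):
    print("bar",tri([ray(s,a),ray(t,e)]),onz(s,a,.17),onz(t,e,.17))
save(s,"s1"); save(t,"t1")
a=cv2.resize(cv2.imread("pics/s1.png")[135:235,260:360],(400,400),interpolation=2);e=cv2.resize(cv2.imread("pics/t1.png")[215:315,190:290],(400,400),interpolation=2)
cv2.imwrite("pics/v4.png",np.hstack([a,e]))
E
```

```text
tabtop [ 0.4895 -0.0546  0.167 ] len 0.025473125014297757 lightx yaw -0.8410636113718761 thick 0.008910415068237322
head [315.0837 124.8419]
gateLow [290.9214 256.1071]
gatetop [304.8027 313.3742]
noseout [274.0844 338.0327]
spinein [406.5021 248.7517]
spineout [453.4313 230.0768]
scene (np.float64(237.83333333333334), np.int64(199)) [237.1773 200.0632] [239.4057 245.3714] (np.int64(232), np.int64(197), np.int64(249), np.int64(251))
side (np.float64(315.5), np.int64(191)) [315.8235 190.8942] [313.1434 242.7543] (np.int64(305), np.int64(189), np.int64(322), np.int64(247))
tabtop tri (array([ 0.4893, -0.0516,  0.1682]), [np.float64(0.00023890927052331416), np.float64(0.00023890927052335766)])
bar (array([0.5177, 0.1738, 0.1878]), [np.float64(0.002346673108723526), np.float64(0.002346673108723622)]) [0.5084 0.1977 0.17  ] [0.5293 0.1512 0.17  ]
bar (array([0.5243, 0.1734, 0.1487]), [np.float64(0.005313704316353872), np.float64(0.005313704316353868)]) [0.5411 0.1509 0.17  ] [0.5037 0.1956 0.17  ]
bar (array([0.5062, 0.1964, 0.1698]), [np.float64(0.0025473654061086), np.float64(0.002547365406108704)]) [0.5084 0.1977 0.17  ] [0.5037 0.1956 0.17  ]
bar (array([0.5357, 0.1506, 0.1678]), [np.float64(0.005040162365692265), np.float64(0.005040162365692264)]) [0.5411 0.1509 0.17  ] [0.5293 0.1512 0.17  ]
```

View pics/v4.png

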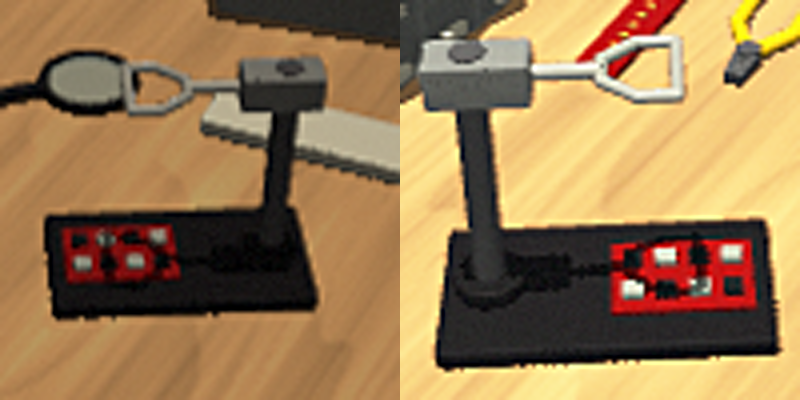

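```bash
python3 - <<'E'
from h import *
np.set_printoptions(precision=4,suppress=True)
s,t=get_image("scene"),get_image("side")
S=lambda x,y:ray(s,(260+x/4-.4,135+y/4-.4)); 
Q=lambda x,y:ray(t,(190+(x-400)/4-.4,215+y/4-.4))
B1=tri([S(127,66),Q(677,97)]);B2=tri([S(135,112),Q(677,40)]);bo=tri([S(291,67),Q(466,49)])
print(B1,B2,bo)
c=(B1[0]+B2[0])/2; d=bo[0]-c; v=B1[0]-B2[0]
print("centre",c,"len",np.linalg.norm(v),"post dist",np.linalg.norm(d[:2]),"yaw from post",np.arctan2(d[1],d[0]),"from bar",np.arctan2(-v[0],v[1]),)
E
```

```text
(array([0.5074, 0.1992, 0.17  ]), [np.float64(0.0025810611772345187), np.float64(0.0025810611772345104)]) (array([0.5373, 0.153 , 0.1697]), [np.float64(0.003447870154017289), np.float64(0.0034478701540174243)]) (array([0.6189, 0.237 , 0.1862]), [np.float64(0.0016742665452064538), np.float64(0.0016742665452065808)])
centre [0.5224 0.1761 0.1699] len 0.05497811762989117 post dist 0.11409260410007223 yaw from post 0.5627152695398484 from bar 0.5730246772856844
```

move_arm:
  angular:
    - [0,0,1.1]
    - [0,0,2.2]
    - [0,0,3.3]
    - [0,0,4.4]
    - [0,0,5.5]
    - [0,0,6.6]
    - [0,0,7.7]
    - [0,0,8.8]
  offset:
    - [10,20,5]
    - [20,40,10]
    - [30,60,20]
    - [40,80,30]
    - [50,100,40]
    - [60,111,50]
    - [60,111,60]
    - [60,111,69]
  fingers: [85,85,85,85,85,85,85,85]

```text
time: 4.5
eef_pos: [0.4902, -0.0499, 0.2595]
tcp_rot: [3.141, 0.0, 0.963]
ft_force: [-0.4, -0.1, -0.3]
gripper_width: 0.0851
```

move_arm:
  angular:
    - [0,0,1.2]
    - [0,0,2.3]
    - [0,0,2.3]
    - [0,0,2.3]
    - [0,0,2.3]
    - [0,0,2.3]
    - [0,0,2.3]
    - [0,0,2.3]
  offset:
    - [0,0,0]
    - [0,0,0]
    - [0,0,0]
    - [0,0,0]
    - [0,0,0]
    - [0,0,0]
    - [0,0,0]
    - [0,0,0]
  fingers: [60,60,60,60,60,60,60,60]

```text
time: 5.17
eef_pos: [0.4902, -0.05, 0.2596]
tcp_rot: [3.141, -0.0, 0.723]
ft_force: [-0.6, 0.7, 0.4]
gripper_width: 0.0602
```

```bash
python3 b.py w3 light; python3 -c "
from h import *
print(get_obs()['qpos'])
d=np.load('w3.npy',allow_pickle=True).item(); p,o=d['p'],d['o']
q=proj(p,[.4895,-.0535,.167],o).round().astype(int); print(q)
b=cv2.imread('pics/w3.png'); x0,y0=np.clip(q-[70,60],0,[420,300]); print(x0,y0)
cv2.imwrite('pics/v5.png',cv2.resize(b[y0:y0+120,x0:x0+140],(700,600),interpolation=2))"
```

```text
{'time': 5.1667, 'eef_pos': array([ 0.4902, -0.05  ,  0.2596]), 'tcp_rot': array([ 3.1406, -0.    ,  0.7228]), 'ft_force': array([-0.6138,  0.6716,  0.4205]), 'gripper_width': 0.06018599342958017}
light 0.85 [273. 192.] (np.int64(255), np.int64(168), np.int64(291), np.int64(236)) [ 0.4939 -0.0588  0.02  ]
light 0.39 [223. 239.] (np.int64(194), np.int64(216), np.int64(243), np.int64(269)) [ 0.4857 -0.1508  0.02  ]
[ 2.29217711e-01  1.36462905e-01 -2.60539632e-01  8.89015860e-04
 -1.17335300e+00 -2.64866097e+00]
[272 220]
202 160
```

View pics/v5.png

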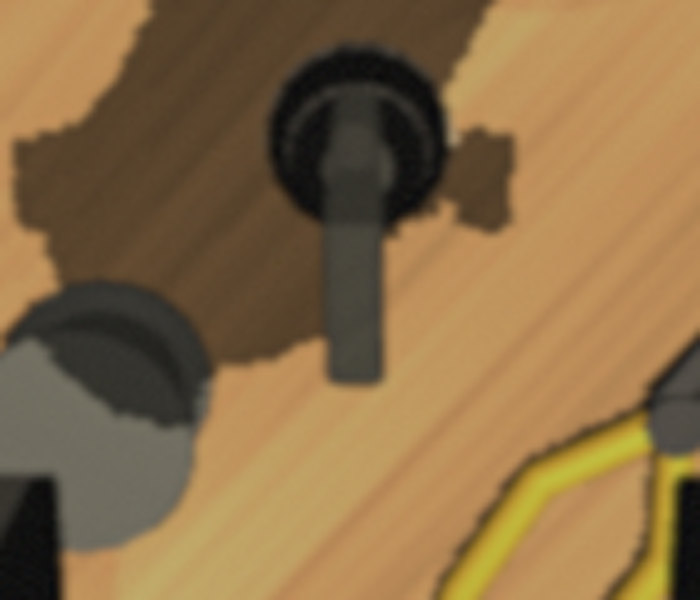

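```bash
python3 - <<'E'
from h import *
np.set_printoptions(precision=4,suppress=True)
d=np.load('w3.npy',allow_pickle=True).item(); p,o=d['p'],d['o']
T=T_tool(o)
w=lambda x,y:(202+x/5-.4,160+y/5-.4)
e=onz(p,w(357,381),.167,o); h=onz(p,w(358,130),.022,o)
print("far edge",e,"head top ctr",h)
for n,X in(("edge",e),("head",h)): print(n,"tool xy mm",(T[:3,:3].T@(X-T[:3,3]))*1e3)
m=silhouettes(p,"light")
E
```

```text
far edge [ 0.4992 -0.0632  0.167 ] head top ctr [ 0.4883 -0.0517  0.022 ]
edge tool xy mm [-1.9411 15.7845 92.6325]
head tool xy mm [ -2.5228  -0.1561 237.6175]
```

move_arm:
  angular:
    - [0,0,0]
    - [0,0,0]
    - [0,0,0]
    - [0,0,0]
    - [0,0,0]
    - [0,0,0]
    - [0,0,0]
    - [0,0,0]
  offset:
    - [-2,1,25]
    - [-2,1,50]
    - [-2,1,75]
    - [-2,1,95]
    - [-2,1,110]
    - [-2,1,120]
    - [-2,1,128]
    - [-2,1,128]
  fingers: [60,60,60,60,60,60,60,60]

```text
time: 5.98
eef_pos: [0.4884, -0.0523, 0.13]
tcp_rot: [-3.141, 0.003, 0.722]
ft_force: [-0.5, 0.4, -0.0]
gripper_width: 0.0598
```

move_arm:
  angular:
    - [0,0,0]
    - [0,0,0]
    - [0,0,0]
    - [0,0,0]
    - [0,0,0]
    - [0,0,0]
    - [0,0,0]
    - [0,0,0]
  offset:
    - [0,0,0]
    - [0,0,0]
    - [0,0,0]
    - [0,0,0]
    - [0,0,0]
    - [0,0,0]
    - [0,0,0]
    - [0,0,0]
  fingers: [40,25,15,5,0,0,0,0]

```text
time: 6.65
eef_pos: [0.4892, -0.0522, 0.1308]
tcp_rot: [3.141, 0.001, 0.723]
ft_force: [0.4, 0.7, 3.6]
gripper_width: 0.0093
```

move_arm:
  angular:
    - [0,0,0]
    - [0,0,0]
    - [0,0,0]
    - [0,0,-1]
    - [0,0,-2]
    - [0,0,-3]
    - [0,0,-4]
    - [0,0,-5]
  offset:
    - [0,0,-15]
    - [0,0,-40]
    - [0,0,-65]
    - [5,-8,-85]
    - [15,-25,-105]
    - [28,-42,-120]
    - [41,-62,-120]
    - [54,-81,-120]
  fingers: [0,0,0,0,0,0,0,0]

```text
time: 7.32
eef_pos: [0.4754, 0.0453, 0.2508]
tcp_rot: [-3.141, 0.0, 1.25]
ft_force: [0.8, 0.8, -2.2]
gripper_width: 0.0091
```

```bash
cat > to.py <<'E'
from h import *
import sys
np.set_printoptions(precision=2,suppress=True)
o=get_obs(); T=T_tool(o)
x,y,z,yaw=map(float,sys.argv[1:5])
D=T[:3,:3].T@(np.array([x,y,z])-T[:3,3])*1e3
G=R.from_euler('xyz',[np.pi,0,yaw]).as_matrix()
print(o["time"],o["eef_pos"],o["tcp_rot"],o["ft_force"],o["gripper_width"],"offset",D,"ang",np.degrees(R.from_matrix(T[:3,:3].T@G).as_rotvec())/6)
E
python3 to.py .463 .139 .25 2.136
```

```text
7.3167 [0.48 0.05 0.25] [-3.14  0.    1.25] [ 0.82  0.79 -2.16] 0.009068782500048762 offset [ 85.03 -41.34   0.83] ang [-0.01 -0.   -8.46]
```

move_arm:
  angular:
    - [0,0,-1.1]
    - [0,0,-2.2]
    - [0,0,-3.3]
    - [0,0,-4.4]
    - [0,0,-5.5]
    - [0,0,-6.6]
    - [0,0,-7.6]
    - [0,0,-8.46]
  offset:
    - [12,-6,0]
    - [25,-12,0]
    - [40,-20,0]
    - [55,-27,0]
    - [68,-33,0]
    - [78,-38,0]
    - [83,-41,0]
    - [85,-41,0]
  fingers: [0,0,0,0,0,0,0,0]

```text
time: 7.98
eef_pos: [0.462, 0.1395, 0.2495]
tcp_rot: [-3.137, -0.002, 2.142]
ft_force: [-0.1, -0.3, -2.3]
gripper_width: 0.0092
```

```bash
python3 to.py .463 .139 .25 2.136; python3 b.py w4 eye light; python3 - <<'E'
from h import *
np.set_printoptions(precision=4,suppress=True)
d=np.load('w4.npy',allow_pickle=True).item(); p,o=d['p'],d['o']
s,t=get_image("scene"),get_image("side"); save(s,"s2"); save(t,"t2")
X=np.array([.8446,.5354,0]);Y=np.array([-.5354,.8446,0]);c=np.array([.5224,.1761,.17])
print([proj(p,c+Y*k,o) for k in(-.026,.026)])
a=cv2.resize(cv2.imread("pics/w4.png"),(400,300));
def crop(n,q):
    u=proj(q,c).astype(int)-[55,45]; print(n,u); return cv2.resize(cv2.imread(f"pics/{n}.png")[u[1]:u[1]+75,u[0]:u[0]+100],(400,300),interpolation=2)
cv2.imwrite("pics/v6.png",np.vstack([np.hstack([crop("s2",s),crop("t2",t)]),np.hstack([a,cv2.resize(cv2.imread("pics/w4.png")[220:420,150:417],(400,300))])]))
E
```

```text
7.9833 [0.46 0.14 0.25] [-3.14 -0.    2.14] [-0.08 -0.28 -2.31] 0.009172029857974608 offset [-0.91  0.58 -0.51] ang [-0.04 -0.01  0.06]
{'time': 7.9833, 'eef_pos': array([0.462 , 0.1395, 0.2495]), 'tcp_rot': array([-3.1374, -0.0016,  2.1422]), 'ft_force': array([-0.0796, -0.276 , -2.3133]), 'gripper_width': 0.009172029857974608}
eye 0.69 [273. 346.] (np.int64(259), np.int64(338), np.int64(290), np.int64(354)) [0.6567 0.261  0.02  ]
eye 0.33 [277. 238.] (np.int64(248), np.int64(184), np.int64(302), np.int64(339)) [0.5149 0.1766 0.02  ]
light 0.96 [274. 236.] (np.int64(248), np.int64(185), np.int64(302), np.int64(339)) [0.5153 0.1718 0.02  ]
[array([241.305 , 305.2366]), array([304.3529, 305.5583])]
s2 [236 111]
t2 [202 186]
```

View pics/v6.png

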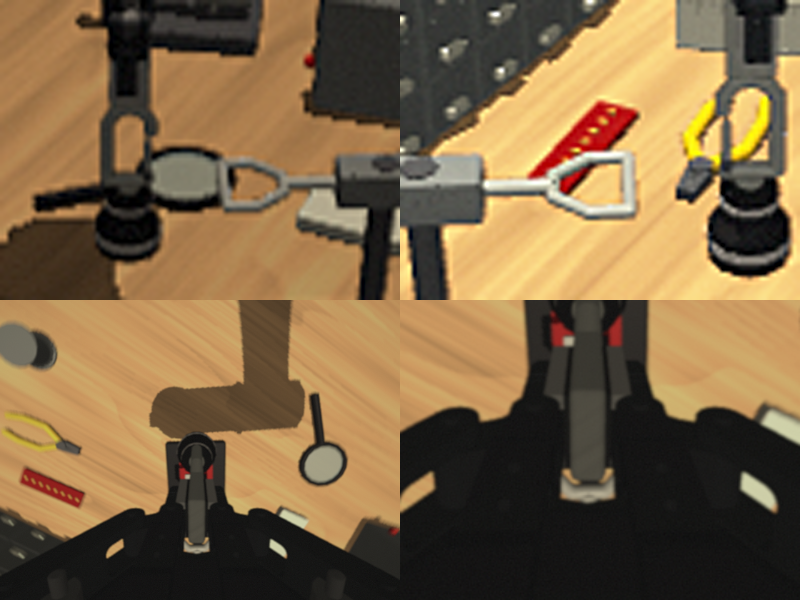

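The light is held upright with its gate facing the ring bar, as seen in the top views: light at about (128,150) in scene and (750,150) in side. I'll descend to pressing height and close in.

move_arm:
  angular:
    - [0,0,0]
    - [0,0,0]
    - [0,0,0]
    - [0,0,0]
    - [0,0,0]
    - [0,0,0]
    - [0,0,0]
    - [0,0,0]
  offset:
    - [0,0,12]
    - [-1,0,22]
    - [-1.5,2,30]
    - [-1.5,12,32]
    - [-1.5,22,32]
    - [-1.5,32,32]
    - [-1.5,40,32]
    - [-1.5,42,32]
  fingers: [0,0,0,0,0,0,0,0]

```text
time: 8.9
eef_pos: [0.5011, 0.1609, 0.2183]
tcp_rot: [-3.14, -0.0, 2.134]
ft_force: [0.8, 0.0, -1.7]
gripper_width: 0.0093
```

```bash
cat > st.py <<'E'
from h import *
import sys
np.set_printoptions(precision=4,suppress=True)
n=sys.argv[1]
X=np.array([.8446,.5354,0]);Y=np.array([-.5354,.8446,0]);c=np.array([.5224,.1761,.17])
F=[]
o=get_obs(); F.append(o["ft_force"])
d=np.array(o["eef_pos"])-c
s=get_image("scene"); F.append(get_obs()["ft_force"]); t=get_image("side"); F.append(get_obs()["ft_force"]); save(s,"s"+n); save(t,"t"+n)
F=np.mean(F,0)
print("t",o["time"],"axis x %.1f y %.1f base z %.1f"%(d@X*1e3,d@Y*1e3,(o["eef_pos"][2]-.1308)*1e3),"F ring x %.2f y %.2f z %.2f"%(F@X,F@Y,F[2]),"rot",o["tcp_rot"])
def crop(m,q):
    u=proj(q,c).astype(int)-[35,40]; return cv2.resize(cv2.imread(f"pics/{m}.png")[u[1]:u[1]+80,u[0]:u[0]+80],(400,400),interpolation=2)
cv2.imwrite(f"pics/v_{n}.png",np.hstack([crop("s"+n,s),crop("t"+n,t)]))
E
python3 st.py 3
```

```text
t 8.9 axis x -26.2 y -1.4 base z 87.5 F ring x 0.14 y -0.56 z -1.80 rot [-3.1405 -0.0005  2.134 ]
```

View pics/v_3.png

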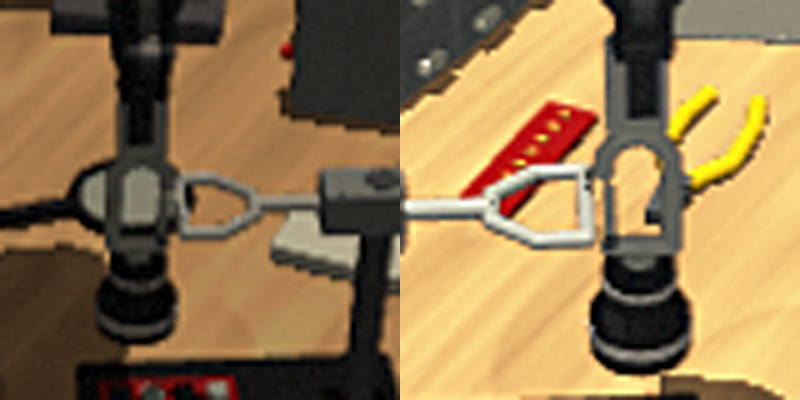

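The bar sits just before the gate at mid-height in both views. Starting the push.

move_arm:
  angular:
    - [0,0,0]
    - [0,0,0]
    - [0,0,0]
    - [0,0,0]
    - [0,0,0]
    - [0,0,0]
    - [0,0,0]
    - [0,0,0]
  offset:
    - [1,4,0]
    - [1,8,0]
    - [1,12,0]
    - [1,16,0]
    - [1,20,0]
    - [1,24,0]
    - [1,26,0]
    - [1,26,0]
  fingers: [0,0,0,0,0,0,0,0]

```text
time: 9.67
eef_pos: [0.5208, 0.1746, 0.2172]
tcp_rot: [-3.136, -0.001, 2.134]
ft_force: [-3.6, -2.7, -3.3]
gripper_width: 0.0093
```

```bash
python3 st.py 4
```

```text
t 9.6667 axis x -2.2 y -0.5 base z 86.4 F ring x -4.29 y 0.10 z -3.43 rot [-3.1365 -0.0009  2.1336]
```

move_arm:
  angular:
    - [0,0,0]
    - [0,0,0]
    - [0,0,0]
    - [0,0,0]
    - [0,0,0]
    - [0,0,0]
    - [0,0,0]
    - [0,0,0]
  offset:
    - [0,3,0]
    - [0,6,0]
    - [0,9,0]
    - [0,12,0]
    - [0,15,0]
    - [0,17,0]
    - [0,17,0]
    - [0,17,0]
  fingers: [0,0,0,0,0,0,0,0]

```text
time: 10.43
eef_pos: [0.534, 0.1829, 0.2161]
tcp_rot: [-3.134, -0.001, 2.133]
ft_force: [-4.8, -3.0, -5.0]
gripper_width: 0.0093
```

```bash
python3 st.py 5
```

```text
t 10.4333 axis x 13.4 y -0.4 base z 85.3 F ring x -5.36 y -0.13 z -4.63 rot [-3.1336 -0.0014  2.1331]
```

View pics/v_5.png

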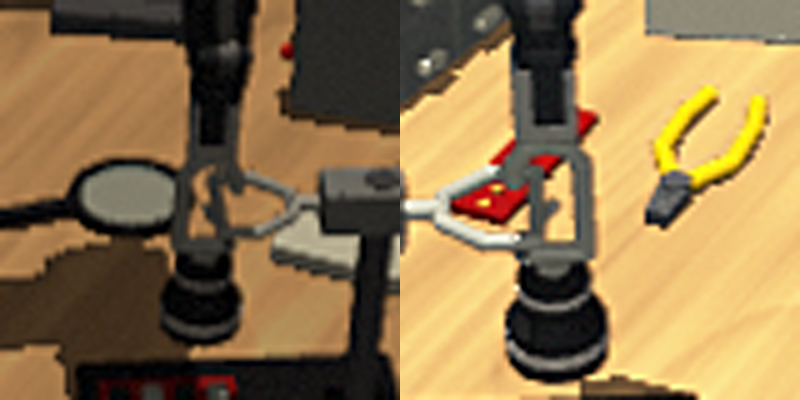

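The gate is folding inward with the bar well into the mouth in both views. F ≈ 5.4 N, so the bar is at about x = 8 mm of the light. A little further.

move_arm:
  angular:
    - [0,0,0]
    - [0,0,0]
    - [0,0,0]
    - [0,0,0]
    - [0,0,0]
    - [0,0,0]
    - [0,0,0]
    - [0,0,0]
  offset:
    - [0,2,0]
    - [0,4,0]
    - [0,6,0]
    - [0,8,0]
    - [0,8,0]
    - [0,8,0]
    - [0,8,0]
    - [0,8,0]
  fingers: [0,0,0,0,0,0,0,0]

```text
time: 11.2
eef_pos: [0.5399, 0.187, 0.2147]
tcp_rot: [-3.131, -0.002, 2.133]
ft_force: [-3.7, -1.4, -11.3]
gripper_width: 0.0096
```

```bash
python3 st.py 6
```

```text
t 11.2 axis x 20.6 y -0.2 base z 83.9 F ring x -4.01 y 0.57 z -11.70 rot [-3.1314 -0.0023  2.1326]
```

View pics/v_6.png

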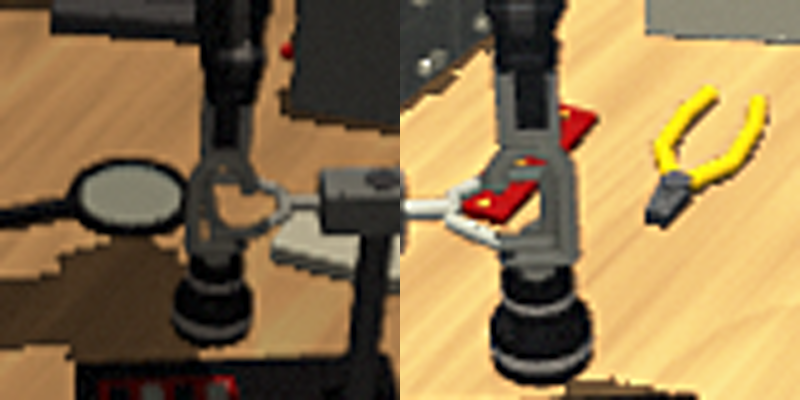

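The bar is now inside the mouth with the gate folded to the spine. Next I lower the light so the bar rises past the gate, backing off slightly.

move_arm:
  angular:
    - [0,0,0]
    - [0,0,0]
    - [0,0,0]
    - [0,0,0]
    - [0,0,0]
    - [0,0,0]
    - [0,0,0]
    - [0,0,0]
  offset:
    - [0,-2,2]
    - [0,-4,5]
    - [0,-4,8]
    - [0,-4,11]
    - [0,-4,14]
    - [0,-4,16]
    - [0,-4,18]
    - [0,-4,18]
  fingers: [0,0,0,0,0,0,0,0]

```text
time: 11.97
eef_pos: [0.5365, 0.1848, 0.1969]
tcp_rot: [-3.132, -0.002, 2.133]
ft_force: [-3.7, -2.6, -0.3]
gripper_width: 0.0094
```

```bash
python3 st.py 7
```

```text
t 11.9667 axis x 16.5 y -0.2 base z 66.1 F ring x -3.52 y -0.19 z -0.53 rot [-3.1315 -0.002   2.1328]
```

View pics/v_7.png

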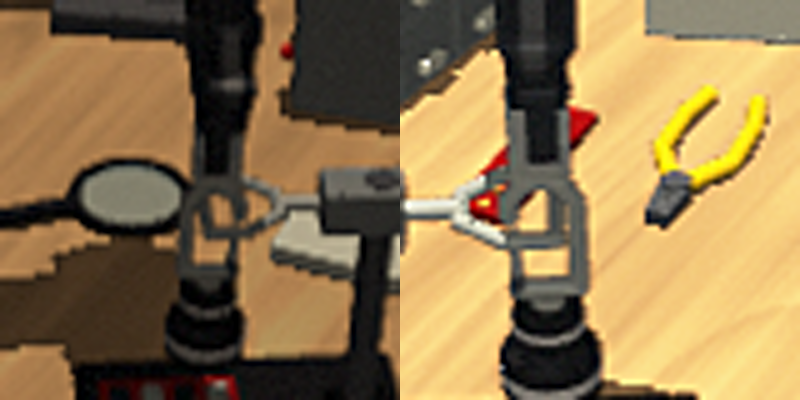

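The bar is in the crown and the gate is shut below it. I'll back off to unload the ring's spring.

move_arm:
  angular:
    - [0,0,0]
    - [0,0,0]
    - [0,0,0]
    - [0,0,0]
    - [0,0,0]
    - [0,0,0]
    - [0,0,0]
    - [0,0,0]
  offset:
    - [0,-2,0]
    - [0,-5,0]
    - [0,-8,0.5]
    - [0,-11,1]
    - [0,-14,1.5]
    - [0,-16,2]
    - [0,-17,2]
    - [0,-17,2]
  fingers: [0,0,0,0,0,0,0,0]

```text
time: 12.73
eef_pos: [0.522, 0.1757, 0.1952]
tcp_rot: [-3.132, -0.002, 2.133]
ft_force: [-0.4, -0.9, -2.0]
gripper_width: 0.009
```

```bash
python3 st.py 8
```

```text
t 12.7333 axis x -0.6 y -0.1 base z 64.4 F ring x 0.14 y -0.40 z -1.64 rot [-3.132  -0.0022  2.1327]
```

move_arm:
  angular:
    - [0,0,0]
    - [0,0,0]
    - [0,0,0]
    - [0,0,0]
    - [0,0,0]
    - [0,0,0]
    - [0,0,0]
    - [0,0,0]
  offset:
    - [0,0,0.5]
    - [0,0,1]
    - [0,0,1.5]
    - [0,0,2]
    - [0,0,2.5]
    - [0,0,3]
    - [0,0,3]
    - [0,0,3]
  fingers: [0,0,0,0,0,0,0,0]

```text
time: 13.5
eef_pos: [0.5225, 0.1759, 0.1926]
tcp_rot: [-3.133, -0.002, 2.133]
ft_force: [-0.7, -0.6, 0.6]
gripper_width: 0.0092
```

```bash
python3 st.py 9
```

```text
t 13.5 axis x -0.0 y -0.2 base z 61.8 F ring x -0.61 y -0.21 z 1.09 rot [-3.133  -0.0018  2.1329]
```

View pics/v_9.png

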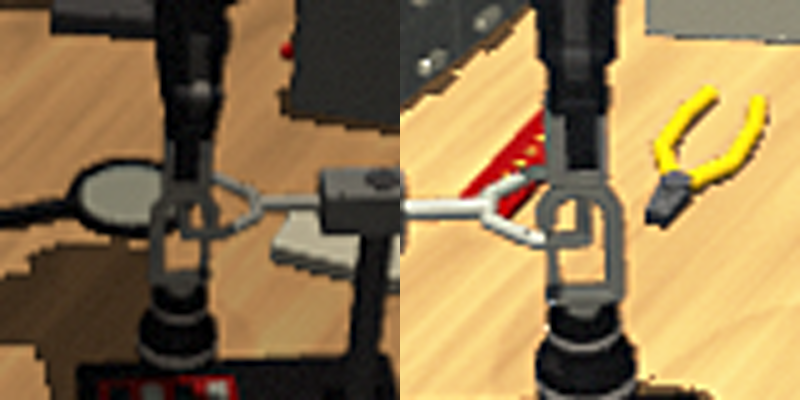

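The bar now carries the light (Fz went from −1.6 to +1.1 N) and the gate looks shut. Releasing gently.

move_arm:
  angular:
    - [0,0,0]
    - [0,0,0]
    - [0,0,0]
    - [0,0,0]
    - [0,0,0]
    - [0,0,0]
    - [0,0,0]
    - [0,0,0]
  offset:
    - [0,0,0]
    - [0,0,0]
    - [0,0,0]
    - [0,0,0]
    - [0,0,0]
    - [0,0,0]
    - [0,0,0]
    - [0,0,0]
  fingers: [10,12,14,17,22,28,36,44]

```text
time: 14.27
eef_pos: [0.5224, 0.1759, 0.1926]
tcp_rot: [-3.133, -0.002, 2.133]
ft_force: [-0.1, 0.3, 0.1]
gripper_width: 0.0436
```

move_arm:
  angular:
    - [0,0,0]
    - [0,0,0]
    - [0,0,0]
    - [0,0,0]
    - [0,0,0]
    - [0,0,0]
    - [0,0,0]
    - [0,0,0]
  offset:
    - [0,0,0]
    - [0,0,0]
    - [0,0,-8]
    - [0,0,-20]
    - [0,0,-40]
    - [0,0,-65]
    - [0,0,-90]
    - [0,0,-110]
  fingers: [50,50,50,50,50,50,50,50]

```text
time: 14.93
eef_pos: [0.5238, 0.1762, 0.3054]
tcp_rot: [-3.136, -0.001, 2.133]
ft_force: [0.5, 0.2, 0.3]
gripper_width: 0.0497
```

```bash
python3 st.py 10; cp pics/s10.png pics/a.png; cp pics/t10.png pics/b.png
python3 - <<'E'
from h import *
for i in range(10):
    p=get_image("side")
    if i%3==0:
        m=silhouettes(p,"light")[0]; ys,xs=np.where(m["region"]); print(get_obs()["time"],m["uv"],m["confidence"],xs.min(),xs.max(),ys.min(),ys.max())
E
```

```text
t 14.9333 axis x 1.2 y -0.6 base z 174.6 F ring x 0.73 y -0.97 z 1.73 rot [-3.1356 -0.0013  2.1331]
15.1333 [258.9, 253.8] 0.91 249 270 208 275
15.3333 [256.1, 253.6] 0.8 250 270 209 275
15.5333 [259.2, 251.2] 0.77 250 269 208 274
15.7333 [257.7, 251.7] 0.59 250 270 210 275
```

View pics/v_10.png

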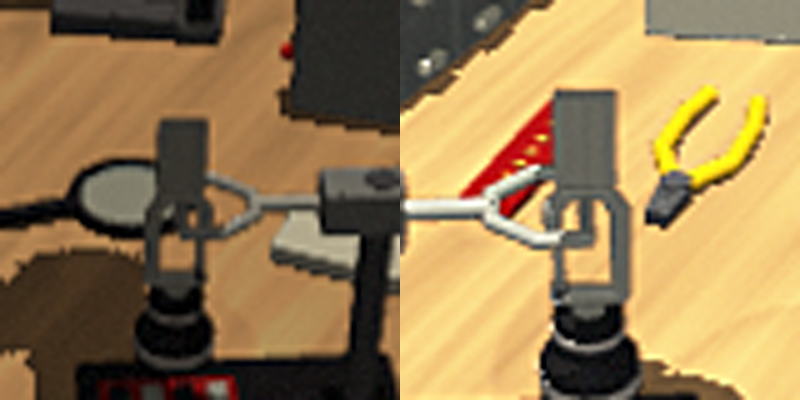

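The light hangs freely and upright from the bar, with the gate shut (thin strip at about (553,270) in the side half) and the gripper clear above. I'll move away, check that it's still, and hand in.

move_arm:
  angular:
    - [0,0,0]
    - [0,0,0]
    - [0,0,0]
    - [0,0,0]
    - [0,0,0]
    - [0,0,0]
    - [0,0,0]
    - [0,0,0]
  offset:
    - [0,0,-15]
    - [0,0,-30]
    - [0,0,-40]
    - [0,0,-40]
    - [0,0,-40]
    - [0,0,-40]
    - [0,0,-40]
    - [0,0,-40]
  fingers: [50,50,50,50,50,50,50,50]

```text
time: 16.4
eef_pos: [0.5234, 0.1762, 0.3415]
tcp_rot: [-3.131, -0.002, 2.133]
ft_force: [0.2, -0.1, 0.5]
gripper_width: 0.0499
```

move_arm:
  angular:
    - [0,0,0]
    - [0,0,0]
    - [0,0,0]
    - [0,0,0]
    - [0,0,0]
    - [0,0,0]
    - [0,0,0]
    - [0,0,0]
  offset:
    - [0,0,0]
    - [0,0,0]
    - [0,0,0]
    - [0,0,0]
    - [0,0,0]
    - [0,0,0]
    - [0,0,0]
    - [0,0,0]
  fingers: [50,50,50,50,50,50,50,50]

```text
time: 17.07
eef_pos: [0.5234, 0.1762, 0.3416]
tcp_rot: [-3.131, -0.002, 2.133]
ft_force: [-0.0, 0.0, 0.0]
gripper_width: 0.0503
```

```bash
python3 - <<'E'
from h import *
p0=get_image("side")["color"].astype(int)[200:280,225:285]
D=[np.abs(get_image("side")["color"].astype(int)[200:280,225:285]-p0).mean(2) for _ in range(10)]
print([ (round(d.mean(),2),int((d>40).sum())) for d in D], get_obs()["time"])
a=cv2.imread("pics/both0.png")[:,:560].astype(int); s=get_image("scene"); save(s,"fin")
d=np.abs(cv2.imread("pics/fin.png").astype(int)-a).mean(2)
for n,(x0,y0,x1,y1) in dict(tin=(142,282,173,315),spool=(207,247,228,276),tray=(211,301,288,362),cutters=(257,252,283,292),board=(298,254,325,289),foam=(325,158,372,182)).items(): print(n,d[y0:y1,x0:x1].mean().round(2))
E
```

```text
[(np.float64(1.59), 0), (np.float64(1.59), 0), (np.float64(1.59), 0), (np.float64(1.61), 0), (np.float64(1.6), 0), (np.float64(1.61), 0), (np.float64(1.62), 0), (np.float64(1.59), 0), (np.float64(1.62), 0), (np.float64(1.62), 0)] 17.6167
tin 1.58
spool 1.63
tray 1.47
cutters 1.52
board 1.91
foam 1.52
```

```bash
python3 -c "
from workcell import *
print(finish_job())"
```

```text
the job is handed in; nothing more can be done
None
```

The work light is clipped onto the D-ring and hanging still over the red board, with the gripper open and well clear above it. I handed the job in at about 17.6 s of the 59 s.

- **Picking up:** I gripped the light by its tab and turned it so the gate faced the ring's bar.
- **Clipping:** I pushed the gate onto the bar with at most about 5.4 N of level force measured. I then lowered the light until the bar sat in the crown and the gate shut beneath it. At the point of entry the bar pulled down on the light with about 10 N, slightly above the expected 3 to 8 N but well under the ring's 30 N limit.
- **Letting go:** I eased back until the ring's spring was unloaded, set the weight on the bar, opened the fingers and withdrew upwards.

**Last checks:**
- **Clipped:** both fixed cameras show the bar inside the hook and the gate shut. This is judged by eye from small image crops, because the gate angle is not reported.
- **Still:** ten side-camera frames over the last half second showed no motion beyond image noise.
- **Other things:** the tin, spool, tray, cutters, board and foam look the same in the scene camera as at the start. I did not run that comparison on the magnifier; in the close-up views it appears in place.

No check failed.

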